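Clamp the drawplate with the winged knob

TASK

Take the drawplate out of its wooden rack and stand it on its long edge on the bed of the vice, centred between the open jaws. Then turn the winged knob clockwise until the plate is clamped upright, firm and finger-tight but not forced, and let go. Do not push against the thin brass shield beside the knob, and leave the other things on the bench where they are.

Things in the scene. Friction and masses are not known exactly. Their poses are not given: they have to be found in the camera images.
- drawplate: The drawplate: dark steel plate with rows of small holes, 110 mm long (its x), 8 mm thick (y), 50 mm tall (z), about 0.33 kg. Origin: centre of its underside. It starts upright on its long edge in the wooden rack, its lower 16 mm in the slot; pinch it across the 8 mm near the top, at mid length. Ends and faces are alike.
- rack: Fixed wooden rack, 130 (x) x 70 (y) x 26 mm tall, with one slot along its x: 114 mm long, 11 mm wide, floor 10 mm above the table. Origin on the table under its centre.
- vise: Fixed quick-action bench vice: steel base 130 mm (x), from 50 mm on the -y to 130 mm on the +y side of its origin, 25 mm tall; its flat top is the bed. Origin on the table below the middle of the gap between the jaws. Jaws 80 mm long (x), tops 43 mm above the table; rear jaw on -y, moving jaw on +y. The knob's axis is 80 mm to +y.
- slot (a point): Middle of the open gap at bed height (25 mm above the table), axes as the vice's. The gap runs along x and is 14 to 22 mm wide at the start, its middle within 3.5 mm of this point. Set the drawplate with its origin here, its x along this x, either way round.
- jaw: Moving jaw, steel bar 80 x 20 x 18 mm. Origin: foot of the middle of its clamping face, at bed height. It slides to the vice's -y, 11 mm per radian of the knob. The rear jaw opposite (not tracked, set some mm differently each time: feel for it) has a sprung pad along its face that starts to yield at 4 N, then 1 mm per further 4 N, 6 mm at most.
- knob_wings (a point): Winged knob of the vice, an aluminium butterfly on a vertical axis: 56 mm across the tips (along this x), 9 mm thick, wings from 51 to 77 mm above the table, a 22 mm round hub below. This point: on the axis, 1 mm under the wings' top. At the start the wings lie within 0.15 rad of the vice's x. Pinch them from above across the 9 mm; grip 30 N or more, or it slips.
- knob (a joint): Turn of the winged knob in rad, 0 (open end, wings along the vice's x) to 2.2; clockwise from above is + and closes the jaw. Steady friction 0.22 N m, stays where left; plus 0.011 N m per newton of clamping. The plate meets the sprung pad 0.5 to 1.3 rad from the start. Finger-tight is 7 to 18 N on the plate: 0.07 to 0.32 rad past that touch (0.19 is ideal).
- shield: Thin upright brass shield on the vice, parallel to the vice's x, 90 mm long, 4 mm thick, up to 86 mm above the table. Origin: middle of its foot. Its near face is 35 mm from the knob's axis: wing tips pass with 7 mm to spare and one finger must fit between wing and shield, so open the gripper only to 35 mm or less there. It bends if pushed.
- anvil: Bystander: small loose jeweller's anvil, 70 mm tall, with one conical horn.
- hammer: Bystander: chasing hammer with wooden handle, lying, 260 mm long.
- graver: Bystander: screwdriver-like graver with wooden handle, lying, 150 mm long.
- dish: Bystander: small steel dish, 70 mm across, 30 mm tall.
- jar: Bystander: clear jar, 60 mm across, 60 mm tall.
- doming_block: Bystander: steel doming block, 50 x 50 x 40 mm tall.
- ring_a: Bystander: plain ring lying flat, 22 mm across, 6 mm tall.
- ring_b: Bystander: plain ring lying flat, 24 mm across, 5 mm tall.

How it is judged:
On the way, in this order (a step that is already met when the one before it is completed fails the run):
1. the drawplate stands on the bed between the jaws, centred, not yet clamped (z of drawplate in the frame of slot between -0.004 and 0.004 m and x of drawplate in the frame of slot between -0.015 and 0.015 m and y of drawplate in the frame of slot between -0.02 and 0.012 m and contact force between jaw and drawplate below 3 N and contact force between drawplate and vise above 0.5 N), for 0.2 s.
2. the knob has clamped it with 7 to 18 N (z of drawplate in the frame of slot between -0.004 and 0.004 m and x of drawplate in the frame of slot between -0.015 and 0.015 m and y of drawplate in the frame of slot between -0.02 and 0.012 m and contact force between jaw and drawplate between 7 and 18 N), for 0.3 s.
At the end, for the whole second after the job is handed in: The drawplate stands upright (within 0.09 rad) on the bed (4 mm), centred on the jaws along the gap (15 mm), at rest and let go, with the moving jaw pressing on it with 7 to 18 N (all of step 2 and angle between drawplate's own z axis and vertical below 0.09 rad and linear speed of drawplate below 0.01 m/s); the robot touches nothing.
It fails at once if the jaw crushes the plate: over 22 N (contact force between jaw and drawplate above 22 N).
It fails at once if the robot pushes the brass shield with more than 8 N (contact force between any of the fingers, the arm and shield above 8 N).
It fails at once if the drawplate pushes the brass shield with more than 8 N (contact force between drawplate and shield above 8 N).
It fails at once if a bystander is moved by more than 30 mm (distance of any of anvil, hammer, graver, dish, jar, doming_block, ring_a, ring_b from where it was at the start of the episode above 0.03 m).
It also fails if it takes over 72 s, if anything falls off the work surface, if the arm or the gripper's body presses on something with over 40 N, if the wrist force passes 120 N, or if a joint passes its speed limit or range.

ROBOT

A 6-joint arm with a two-finger parallel gripper is mounted at the origin on the work surface. World frame = base frame: x ahead of the robot, y to its left, z up, the work surface at z = 0. Lengths are in m, angles in rad, forces in N, time in s.
With the tool pointing down it reaches from about 0.275 to 0.725 m from the base axis. Payload 15.9 kg.
Tool frame: the origin (TCP) lies on the centre line of the jaws, within the pads' length; the fingertips stand 25 mm ahead of it and the grasp point (between the pads) lies 6 mm ahead of it; z points along the fingers, y is the direction in which the jaws open and shut (so a half turn about z gives the same grasp; the last joint's range is limited). The gripper opens to 85 mm and grips with 20 to 120 N. Pads are 22 mm wide; open, the fingers measure 114 mm over their backs; the gripper's body (76 mm by 85 mm) begins 54 mm behind the grasp point. The pads swing forward as they close: fully open they stand 13 mm farther back than shut.
Start: joints at [1.119, 0.213, -0.034, 1.323, 0, 1.571], TCP at [0.218, 0.45, 0.256] pointing down, gripper open.
Joint ranges: [-2.98, 2.98], [-0.74, 1.72], [-1.14, 1.35], [-2.1, 2.04], [-1.57, 1.44], [-3.14, 3.14]. Speed limits (rad/s): [1.89, 1.89, 2.39, 2.57, 3.14, 3.14].

INTERFACE

Orientations are given as a rotation vector (axis times angle).
In Python, from station import r, optics gives the robot as it stands. The module is installed in compiled form; this text tells all that it offers.
- The arm moves only by the shell command python3 -m inch 'ROWS' [FORCE]. ROWS is JSON, a list of rows, each an object with "linear": the shift along the tool's x, y, z scaled (see below), a list of three; "roll": the turn about the tool's z scaled (see below); "grip": the closure, from 0 (fully open) to 1 (shut). A call has 1 to 20 rows; each row is the pose to reach, as a shift and turn from the pose commanded when the call began, along the tool's axes at that moment; what a row does not reach only later rows make up. The controller multiplies each number of a shift by 200 mm and each number of a turn by 30 degrees. A row lasts 1/10 s, in which the tool goes at most 50 mm and 8.59 degrees, less where a joint would pass 70% of its speed; a pose out of reach is approached as far as the arm can. A call with a number of a shift or a turn outside -1 to 1 is refused whole. A call with a gripper value outside its range is refused whole. The fingers move at their own pace and stop on an object; FORCE is the grip in N (left out, the last holds). Time passes only in rows, so rows that repeat a pose let the fingers close. It gives the time, the measured TCP pose, the force and the opening at its end, in the units of the state.
- r.sense(): the state, without advancing time (a new reading comes with each control period).
- optics.capture(name): name is "side" or "top"; returns a dict with "pixels" (420x560x3 uint8, red, green, blue), "fx", "fy", "cx", "cy" (pixels), "D" ([k1, k2, p1, p2, k3] as OpenCV has them; the pictures are not rectified), "rvec" (rotation vector, rad) and "tvec" (3), from world to camera coordinates, as OpenCV has them. Camera axes: x right, y down, z forward; pixel columns grow to the right and rows downward; lengths in m; the calibration is good to about 2 mm. A picture is of the moment at which its call begins. There is no depth.
- r.hand_in(): hands the job in, once; it reports no verdict.
The state is a dict: "t": time; "joint_positions": joint angles; "qvel": joint speeds; "tau": joint torques, N m; "tool_pos": TCP position; "ee_rot": TCP orientation; "force": force on the tool from outside, world axes, zero at the start; "moment": the same for the moment, N m; "gripper_width": finger opening in m.
Only numpy, scipy, OpenCV 4.12 (cv2) and the standard library are available. Lean on these libraries where they do the work, as an engineer would, in place of code of your own. Each camera call takes 0.05 s, during which the arm holds its last target.

## Working session

There is one attempt and no reset: what is moved stays moved. The work goes in short steps, Python scripts to look and compute and a shell command to move; the robot and the scene stay as the last step left them, time stands still between calls to the robot, and variables do not carry over. Pictures are saved under pics/ and viewed, and the job is handed in when it is done.

```bash
mkdir -p pics; python3 - <<'E'
from station import r, optics
import cv2
for n in("side","top"):
    c=optics.capture(n); cv2.imwrite(f"pics/{n}0.png",c["pixels"][:,:,::-1])
    print({k:v for k,v in c.items() if k!="pixels"})
print(r.sense())
E
```

```text
{'fx': 514.1137090444341, 'fy': 514.1137090444341, 'cx': 277.1657354387166, 'cy': 203.8342576468211, 'D': array([-0.0362902,  0.       ,  0.       ,  0.       ,  0.       ]), 'rvec': array([ 2.1691723 , -0.43005323,  0.22089429]), 'tvec': array([-0.5169789 ,  0.17394446,  1.1178191 ])}
{'fx': 399.21853664847924, 'fy': 399.21853664847924, 'cx': 278.96017364201117, 'cy': 209.44037561244605, 'D': array([-0.06476958,  0.        ,  0.        ,  0.        ,  0.        ]), 'rvec': array([ 2.21394421, -2.16728484,  0.03477651]), 'tvec': array([-0.01892631,  0.56100933,  0.92478538])}
{'t': 0.1, 'joint_positions': array([ 1.11901922e+00,  2.13308529e-01, -3.49939790e-02,  1.32352509e+00,
        4.77812140e-05,  1.57079136e+00]), 'qvel': array([-4.25746896e-04, -1.84551475e-03,  2.86329761e-03, -5.03383595e-04,
       -9.75630960e-05,  1.87110744e-04]), 'tau': array([-1.58908213e-03, -6.87241673e+01,  4.87809920e+01,  1.19609383e-02,
       -1.55067705e-04,  2.86222280e-05]), 'tool_pos': array([0.21814132, 0.44957718, 0.2558658 ]), 'ee_rot': array([-7.03560318e-01, -3.06151287e+00,  1.56180959e-03]), 'force': array([ 0.65216157,  0.00752109, -0.89009532]), 'moment': array([-0.01603336, -0.07489794,  0.01654168]), 'gripper_width': 0.08567373655107159}
```

View pics/side0.png

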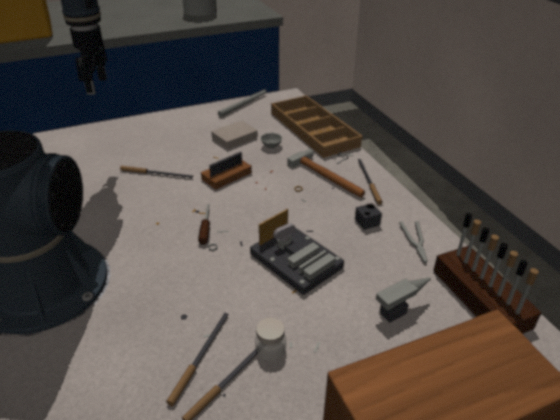

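View pics/top0.png

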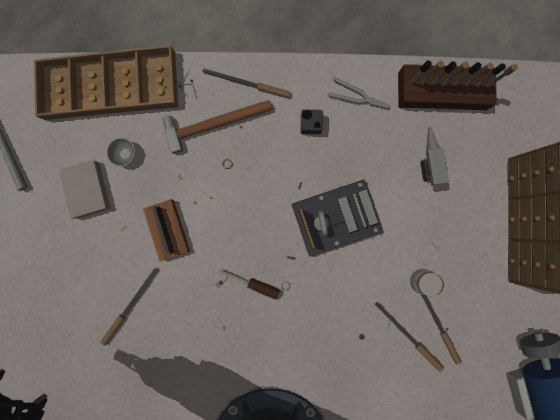

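The side view shows the rack with the plate at about (227,170) and the vice at (297,255). In the top view the rack is at (167,230) and the vice at (338,217), with its shield on the left at (308,230). Next I'll enlarge both.

```bash
python3 - <<'E'
import cv2, numpy as np
t=cv2.imread("pics/top0.png"); s=cv2.imread("pics/side0.png")
def cr(im,x,y,w,h,f): 
    o=cv2.resize(im[y:y+h,x:x+w],None,fx=f,fy=f,interpolation=cv2.INTER_CUBIC)
    return np.clip(o.astype(float)*1.6,0,255).astype(np.uint8)
cv2.imwrite("pics/tv.png",cr(t,285,172,105,90,7))
cv2.imwrite("pics/tr.png",cr(t,130,190,70,80,7))
cv2.imwrite("pics/sv.png",cr(s,245,205,105,90,7))
E
```

```text
(no output)
```

View pics/tv.png

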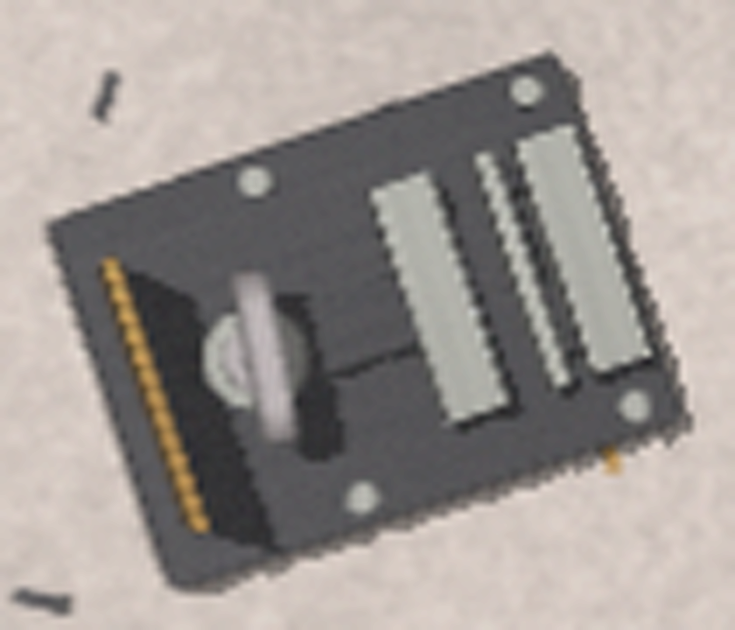

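View pics/tr.png

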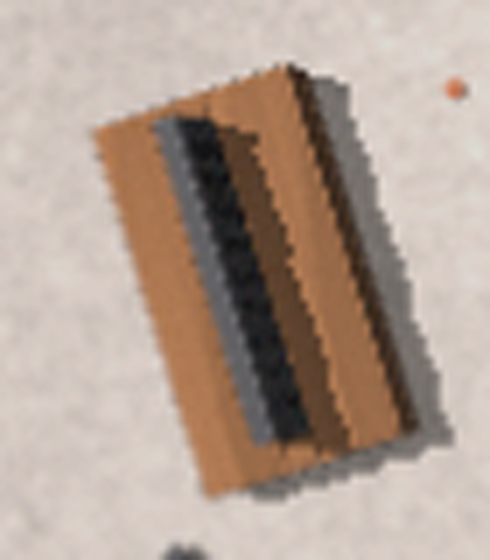

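View pics/sv.png

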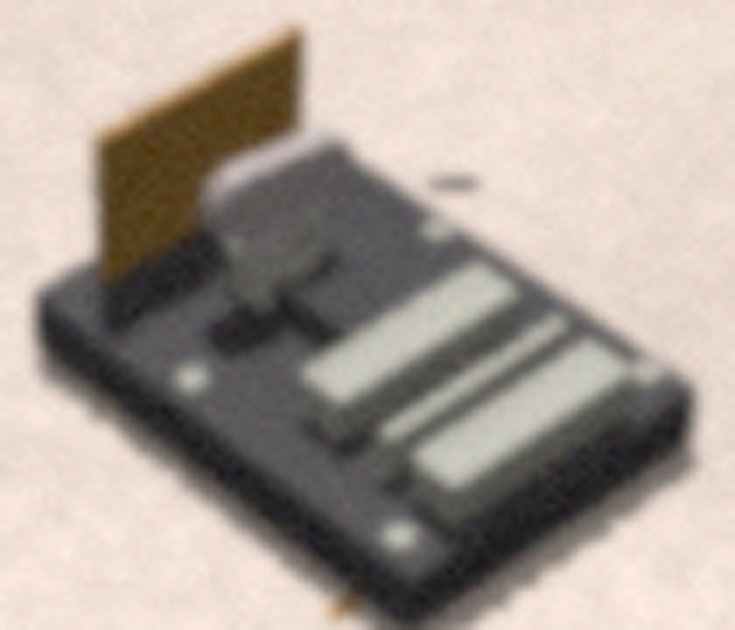

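The enlarged top view shows the moving jaw, the thin pad strip and the rear jaw left to right, with the wings at crop (265,355) and the shield at (155,400). The plate's dark top edge sits in the rack slot. I'll measure these by mask.

```bash
cat > h.py <<'E'
import cv2, numpy as np
from scipy.spatial.transform import Rotation as R
from station import r, optics
def cap(n,f=None):
    c=optics.capture(n)
    if f: cv2.imwrite("pics/"+f,c["pixels"][:,:,::-1])
    return c
def K(c): return np.array([[c["fx"],0,c["cx"]],[0,c["fy"],c["cy"]],[0,0,1]])
def ray(c,uv,z):
    uv=np.atleast_2d(np.array(uv,float))
    p=cv2.undistortPoints(uv[:,None],K(c),c["D"])[:,0]
    M=cv2.Rodrigues(c["rvec"])[0]; o=-M.T@c["tvec"]
    d=np.c_[p,np.ones(len(p))]@M
    return o+d*((z-o[2])/d[:,2])[:,None]
def proj(c,P): return cv2.projectPoints(np.atleast_2d(np.array(P,float)),c["rvec"],c["tvec"],K(c),c["D"])[0][:,0]
E
python3 - <<'E'
from h import *
for n in("top","side"):
    c=cap(n); im=c["pixels"].astype(int); v=im.max(2)
    hsv=cv2.cvtColor(c["pixels"],cv2.COLOR_RGB2HSV)
    x0,y0,x1,y1=(285,172,390,262) if n=="top" else (245,205,350,295)
    sub=np.zeros(v.shape,bool); sub[y0:y1,x0:x1]=1
    g=im[:,:,1]; 
    print(n,"bgnd",im[y0+2,x0+2], "jaw",im[215,347] if n=="top" else im[251,304])
    # jaws: greenish grey (G>=R)
    m=(sub&(g>95)&(g>=im[:,:,0])).astype(np.uint8)
    k,l,st,ce=cv2.connectedComponentsWithStats(m)
    for i in range(1,k):
        if st[i,4]>12:
            pts=np.argwhere(l==i)[:,::-1]
            W=ray(c,pts,0.043)[:,:2].astype(np.float32)
            rc=cv2.minAreaRect(W*1000)
            print(st[i],ce[i].round(1),"mean",(W.mean(0)*1000).round(1),"rect",np.round(rc[0],1),np.round(rc[1],1),round(rc[2],1))
    # brass
    m=(sub&(hsv[:,:,1]>120)&(hsv[:,:,0]>12)&(hsv[:,:,0]<30)).astype(np.uint8)
    k,l,st,ce=cv2.connectedComponentsWithStats(m)
    i=1+np.argmax(st[1:,4]); pts=np.argwhere(l==i)[:,::-1]
    W=ray(c,pts,0.086)[:,:2].astype(np.float32); print("brass",cv2.minAreaRect(W*1000),W.mean(0))
    # plate
    x0,y0,x1,y1=(130,190,200,270) if n=="top" else (195,145,260,190)
    sub=np.zeros(v.shape,bool); sub[y0:y1,x0:x1]=1
    m=(sub&(hsv[:,:,1]<90)&(v<75)).astype(np.uint8)
    k,l,st,ce=cv2.connectedComponentsWithStats(m)
    for i in range(1,k):
        if st[i,4]>20:
            pts=np.argwhere(l==i)[:,::-1]; W=ray(c,pts,0.060)[:,:2].astype(np.float32)
            print("plate",st[i],cv2.minAreaRect(W*1000),W.mean(0))
    m=(sub&(hsv[:,:,1]>100)).astype(np.uint8)
    k,l,st,ce=cv2.connectedComponentsWithStats(m); i=1+np.argmax(st[1:,4]); 
    cs=cv2.findContours((sub&(hsv[:,:,1]>100)|(sub&(v<75))).astype(np.uint8),cv2.RETR_EXTERNAL,cv2.CHAIN_APPROX_NONE)[0]
    q=max(cs,key=cv2.contourArea)[:,0]; print("rack",cv2.minAreaRect(ray(c,q,0.026)[:,:2].astype(np.float32)*1000))
E
```

```text
top bgnd [132 125 120] jaw [109 109 105]
[359 190  19  35 262] [367.7 207. ] mean [ 569.7 -209.1] rect [ 569.6 -209.2] [77.6 18.8] 19.6
[338 197  19  35 269] [347.1 214. ] mean [ 552.7 -162.3] rect [ 552.5 -162.3] [78.2 18.7] 19.6
[354 196  12  31  62] [359.1 210.1] mean [ 562.2 -189.6] rect [ 560.1 -190.2] [72.5  4.3] 19.2
[315 224   6   6  14] [317.1 226.9] mean [522.2 -94.9] rect [522.2 -94.7] [15.9  4.3] 39.8
brass ((518.8958129882812, -68.83291625976562), (87.30628967285156, 5.460881233215332), 19.550390243530273) [ 0.51874405 -0.06874347]
plate [173 200  20  57 193] ((514.2205200195312, 207.2597198486328), (127.3555908203125, 32.76987838745117), 7.106605529785156) [0.5095382  0.20621616]
plate [152 207  22  46 387] ((509.26251220703125, 252.5623779296875), (109.18316650390625, 18.735187530517578), 19.52980613708496) [0.5084017 0.2523823]
rack ((506.845703125, 249.3756103515625), (135.40789794921875, 83.28838348388672), 19.484970092773438)
side bgnd [146 135 130] jaw [125 124 118]
[290 256   9   5  13] [294.5 258.2] mean [ 526.4 -178.5] rect [ 525.  -179.1] [12.9 12.7] 10.3
[318 259   6   7  14] [320.2 262.4] mean [ 572.5 -212. ] rect [ 572.5 -210.8] [17.3  8.1] 88.6
brass ((500.7820739746094, -103.59956359863281), (129.06988525390625, 44.705047607421875), 40.28498840332031) [ 0.5010695  -0.10641331]
plate [221 145  19   5  54] ((538.9964599609375, 307.9178466796875), (22.989519119262695, 52.15941619873047), 67.62651062011719) [0.53918844 0.31228676]
plate [210 153  32  23 338] ((501.72564697265625, 226.29490661621094), (126.51415252685547, 46.47214889526367), 19.5465087890625) [0.5000453  0.22628324]
plate [202 173  49  17  70] ((478.166015625, 138.7684326171875), (55.35203170776367, 127.74805450439453), 80.74598693847656) [0.47242534 0.13770175]
rack ((509.99609375, 242.66891479492188), (170.01039123535156, 113.56398010253906), 19.529726028442383)
```

```bash
python3 - <<'E'
from h import *
c=cap("top"); s=cap("side")
f=lambda p,x0,y0:(np.array(p,float)+.5)/7-.5+[x0,y0]
pl=f([(180,118),(215,120),(308,437),(270,440)],130,190)
W=ray(c,pl,.06); print("plate",W.mean(0),(W*1000).round(1)[:,:2].tolist())
rk=f([(95,130),(290,65),(415,430),(208,497)],130,190); W=ray(c,rk,.026); print("rack",W.mean(0),(W*1000).round(1)[:,:2].tolist())
kn=f([(235,275),(260,273),(296,435),(268,440)],285,172); W=ray(c,kn,.077); print("wing",W.mean(0),(W*1000).round(1)[:,:2].tolist())
# base corners top
b=f([(48,220),(550,52),(690,430),(185,590)],285,172); W=ray(c,b,.025); print("base",W.mean(0),(W*1000).round(1)[:,:2].tolist())
# side view of jaws top corners, wings
j=f([(300,375),(485,260),(520,290),(337,405)],245,205); W=ray(s,j,.043); print("side jaw",W.mean(0),(W*1000).round(1)[:,:2].tolist())
j=f([(410,465),(580,335),(635,370),(452,490)],245,205); W=ray(s,j,.043); print("side rear",W.mean(0))
a=np.radians(19.55);ux=np.array([np.cos(a),np.sin(a)]);uy=np.array([-ux[1],ux[0]])
jc=np.array([.5525,-.1623])
for n,p in dict(ctr=(558.6,-179.5)).items(): print(n)
o=np.array([.5586,-.1795]); print("expected knob axis",o+.08*uy)
print("side proj plate ends top", proj(s,np.r_[np.c_[[np.array([.508,.250])+k*.055*ux for k in(-1,1)],[.06,.06]]]))
big=np.clip(cv2.resize(s["pixels"][140:195,190:265,::-1],None,fx=10,fy=10,interpolation=cv2.INTER_CUBIC)*1.6,0,255).astype(np.uint8)
cv2.imwrite("pics/sr.png",big)
E
```

```text
plate [0.5089749  0.24905341 0.06      ] [[560.1, 271.4], [559.6, 259.9], [458.7, 226.3], [457.5, 238.6]]
rack [0.50815378 0.25652409 0.026     ] [[557.0, 311.4], [580.2, 245.9], [459.7, 199.9], [435.7, 268.9]]
wing [ 0.53203216 -0.10337751  0.077     ] [[557.0, -93.7], [557.8, -101.5], [507.5, -113.5], [505.8, -104.8]]
base [ 0.54459089 -0.1425255   0.025     ] [[576.3, -35.8], [635.7, -201.5], [511.2, -249.4], [455.1, -83.4]]
side jaw [ 0.55321785 -0.16736698  0.043     ] [[512.2, -172.6], [589.7, -144.8], [593.6, -162.5], [517.3, -189.6]]
side rear [ 0.568191   -0.21477352  0.043     ]
ctr
expected knob axis [ 0.53182965 -0.10411201]
side proj plate ends top [[209.49184604 165.80918007]
 [241.07802579 152.0464254 ]]
```

View pics/sr.png

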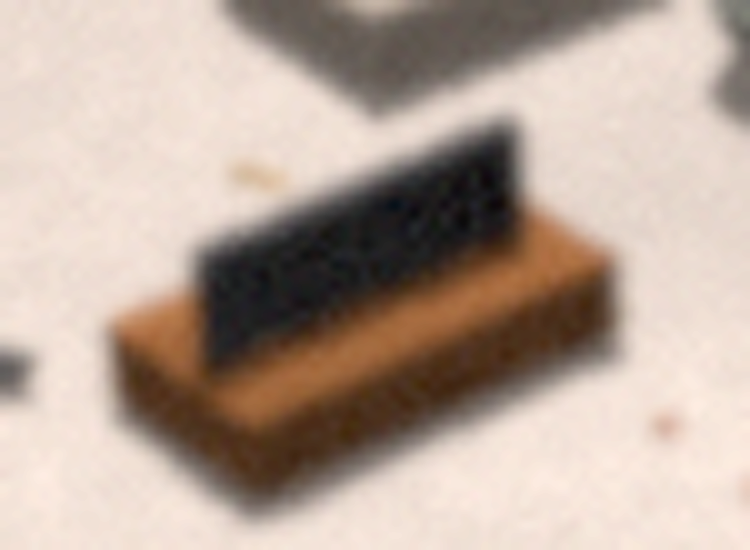

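In the top view the grey strip at crop (160–185, 120) to (250–272, 440) is the plate's top. The dark part beside it is the holed face, so I'll recompute. The side view agrees, with the plate's top edge from about (210,164) to (240,152).

```bash
cat >> h.py <<'E'
def go(P,yaw=None):
    """tool-frame shift (units of 200mm) from measured pose to TCP P; yaw: wanted tool-y direction (rad, mod pi)"""
    st=r.sense(); M=R.from_rotvec(st["ee_rot"]).as_matrix()
    d=M.T@(np.array(P)-st["tool_pos"]); print("lin mm",(d*1000).round(1),"units",(d/.2).round(4))
    ty=np.arctan2(M[1,1],M[0,1]); print("tooly yaw deg",np.degrees(ty).round(2),"tilt",M[:,2].round(4),"q6",st["joint_positions"][5].round(3))
    if yaw is not None:
        e=-(yaw-ty); e=(e+np.pi/2)%np.pi-np.pi/2   # roll about tool z (down) = -world yaw
        print("roll deg",np.degrees(e).round(2),"units",(np.degrees(e)/30).round(4))
E
python3 - <<'E'
from h import *
c=cap("top")
f=lambda p,x0,y0:(np.array(p,float)+.5)/7-.5+[x0,y0]
pl=f([(155,120),(185,118),(272,440),(250,445)],130,190)
W=ray(c,pl,.06); print("plate",W.mean(0),(W*1000).round(1)[:,:2].tolist())
go((.508,.2565,.17),np.radians(19.55+90))
E
```

```text
plate [0.50812367 0.2580834  0.06      ] [[559.2, 279.6], [560.1, 269.8], [457.5, 237.9], [455.7, 245.0]]
lin mm [-345.   -47.3   86.2] units [-1.7252 -0.2366  0.4309]
tooly yaw deg 64.12 tilt [-1.e-04 -3.e-04 -1.e+00] q6 1.571
roll deg -45.43 units -1.5145
```

```bash
python3 -m inch '[{"linear":[-1,-0.12,0],"roll":-0.8,"grip":0.45},{"linear":[-1,-0.12,0],"roll":-0.8,"grip":0.45},{"linear":[-1,-0.12,0],"roll":-0.8,"grip":0.45},{"linear":[-1,-0.12,0],"roll":-0.8,"grip":0.45},{"linear":[-1,-0.12,0],"roll":-0.8,"grip":0.45},{"linear":[-1,-0.12,0],"roll":-0.8,"grip":0.45}]' 60; python3 - <<'E'
from h import *
go((.508,.2575,.13),np.radians(19.55+90))
E
```

```text
t: 0.95
tool_pos: [0.3897, 0.3393, 0.2561]
ee_rot: [0.057, 3.141, -0.001]
force: [-0.9, -0.3, -0.3]
gripper_width: 0.0469
lin mm [-121.2  -77.4  126.1] units [-0.6058 -0.3869  0.6306]
tooly yaw deg 87.92 tilt [ 1.e-04 -4.e-04 -1.e+00] q6 0.753
roll deg -21.63 units -0.7211
```

```bash
python3 -m inch '[{"linear":[-0.606,-0.387,0.63],"roll":-0.721,"grip":0.45},{"linear":[-0.606,-0.387,0.63],"roll":-0.721,"grip":0.45},{"linear":[-0.606,-0.387,0.63],"roll":-0.721,"grip":0.45},{"linear":[-0.606,-0.387,0.63],"roll":-0.721,"grip":0.45},{"linear":[-0.606,-0.387,0.63],"roll":-0.721,"grip":0.45},{"linear":[-0.606,-0.387,0.63],"roll":-0.721,"grip":0.45}]' 60; python3 - <<'E'
from h import *
go((.508,.2575,.059),np.radians(19.55+90))
for n,b in (("top",(110,170,110,110)),("side",(175,85,110,110))):
    c=cap(n); x,y,w,h=b
    cv2.imwrite(f"pics/{n}1.png",np.clip(cv2.resize(c["pixels"][y:y+h,x:x+w,::-1],None,fx=5,fy=5,interpolation=cv2.INTER_CUBIC)*1.6,0,255).astype(np.uint8))
    p=r.sense()["tool_pos"]; print(n,proj(c,[p,p+[0,0,-.025]]).tolist(), (proj(c,[p+[0,0,-.025]])-[x,y])*5)
E
```

```text
t: 1.55
tool_pos: [0.5058, 0.2596, 0.1299]
ee_rot: [0.537, -3.094, 0.0]
force: [-0.1, 0.5, 0.9]
gripper_width: 0.0471
lin mm [-1.4 -2.8 70.9] units [-0.0072 -0.0138  0.3544]
tooly yaw deg 109.7 tilt [-1.4e-03 -4.0e-04 -1.0e+00] q6 0.13
roll deg 0.15 units 0.0051
top [[148.67609968009901, 230.79003088282164], [152.6313353613122, 230.71451589822055]] [[213.15667681 303.57257949]]
side [[222.20108205104066, 134.48151293288373], [222.7517541329266, 142.569441208218]] [[238.75877066 287.84720604]]
```

View pics/top1.png

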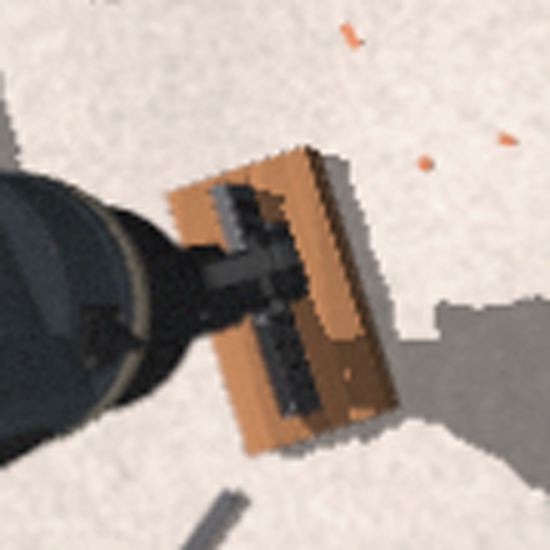

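View pics/side1.png

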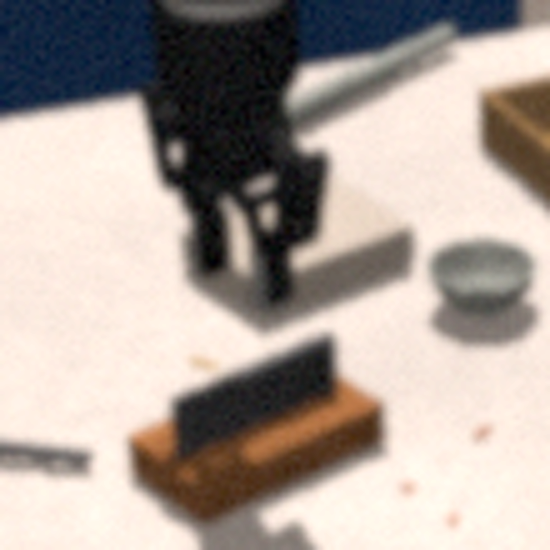

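```bash
python3 -m inch '[{"linear":[-0.007,-0.014,0.2],"roll":0,"grip":0.45},{"linear":[-0.007,-0.014,0.28],"roll":0,"grip":0.45},{"linear":[-0.007,-0.014,0.32],"roll":0,"grip":0.45},{"linear":[-0.007,-0.014,0.354],"roll":0,"grip":0.45},{"linear":[-0.007,-0.014,0.354],"roll":0,"grip":0.45},{"linear":[-0.007,-0.014,0.354],"roll":0,"grip":0.45}]' 60; python3 - <<'E'
from h import *
go((.508,.2575,.059),np.radians(19.55+90))
for n,b in (("top",(110,170,110,110)),("side",(175,85,110,110))):
    c=cap(n); x,y,w,h=b
    cv2.imwrite(f"pics/{n}2.png",np.clip(cv2.resize(c["pixels"][y:y+h,x:x+w,::-1],None,fx=5,fy=5,interpolation=cv2.INTER_CUBIC)*1.6,0,255).astype(np.uint8))
E
```

```text
t: 2.25
tool_pos: [0.509, 0.2579, 0.0605]
ee_rot: [-0.539, 3.094, 0.001]
force: [1.1, 0.2, -0.5]
gripper_width: 0.047
lin mm [ 1.  -0.   1.5] units [ 0.0051 -0.0001  0.0074]
tooly yaw deg 109.76 tilt [ 1.2e-03  6.0e-04 -1.0e+00] q6 0.124
roll deg 0.21 units 0.0069
```

View pics/top2.png

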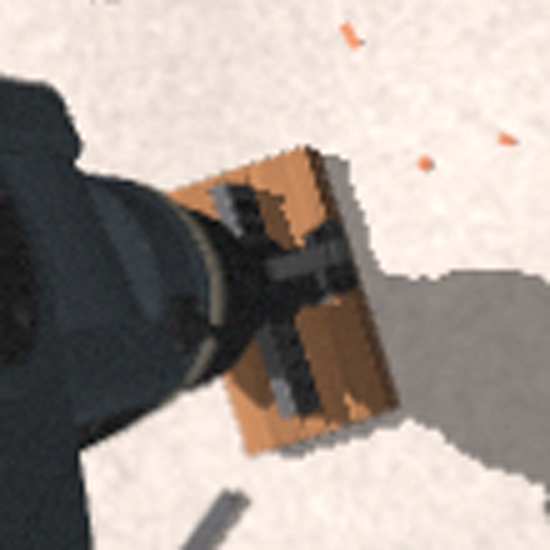

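View pics/side2.png

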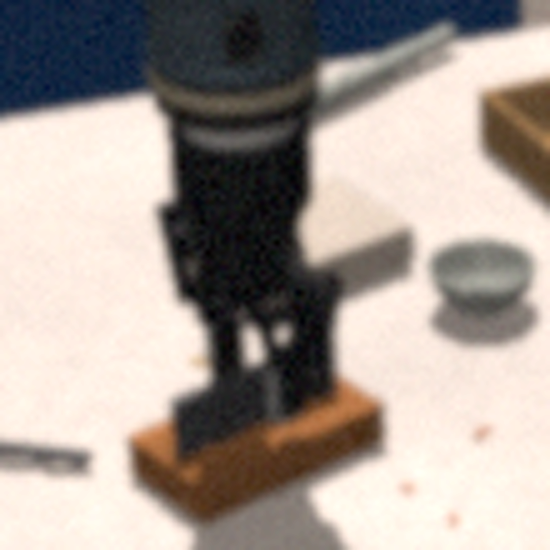

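The fingers straddle the plate at mid length. In the side crop the near finger is at about (285,390), in front of the plate. Closing.

```bash
python3 -m inch '[{"linear":[0.003,0,0.004],"roll":0,"grip":0.8},{"linear":[0.003,0,0.004],"roll":0,"grip":0.95},{"linear":[0.003,0,0.004],"roll":0,"grip":1},{"linear":[0.003,0,0.004],"roll":0,"grip":1},{"linear":[0.003,0,0.004],"roll":0,"grip":1},{"linear":[0.003,0,0.004],"roll":0,"grip":1},{"linear":[0.003,0,0.004],"roll":0,"grip":1},{"linear":[0.003,0,0.004],"roll":0,"grip":1}]' 60
```

```text
t: 3.15
tool_pos: [0.5082, 0.2573, 0.059]
ee_rot: [-0.539, 3.095, 0.0]
force: [-1.6, -0.9, 5.7]
gripper_width: 0.0069
```

```bash
python3 -m inch '[{"linear":[0,0,-0.1],"roll":0,"grip":1},{"linear":[0,0,-0.25],"roll":0,"grip":1},{"linear":[0,0,-0.45],"roll":0,"grip":1},{"linear":[0,0,-0.6],"roll":0,"grip":1},{"linear":[0,0,-0.6],"roll":0,"grip":1},{"linear":[0,0,-0.6],"roll":0,"grip":1}]' 60; python3 - <<'E'
from h import *
print(r.sense()["gripper_width"],r.sense()["force"])
go((.5586,-.1795,.18),np.radians(19.55+90))
for n,b in (("top",(90,150,130,110)),("side",(175,65,110,110))):
    c=cap(n); x,y,w,h=b
    cv2.imwrite(f"pics/{n}3.png",np.clip(cv2.resize(c["pixels"][y:y+h,x:x+w,::-1],None,fx=5,fy=5,interpolation=cv2.INTER_CUBIC)*1.6,0,255).astype(np.uint8))
E
```

```text
t: 3.75
tool_pos: [0.5081, 0.2572, 0.1785]
ee_rot: [-0.539, 3.095, 0.0]
force: [1.0, -0.4, -3.6]
gripper_width: 0.0071
0.00709940413420919 [ 1.02623229 -0.40210256 -3.5671228 ]
lin mm [ 100.  -428.1   -1.5] units [ 0.4999 -2.1405 -0.0076]
tooly yaw deg 109.74 tilt [ 3.e-04  1.e-04 -1.e+00] q6 0.124
roll deg 0.19 units 0.0064
```

View pics/side3.png

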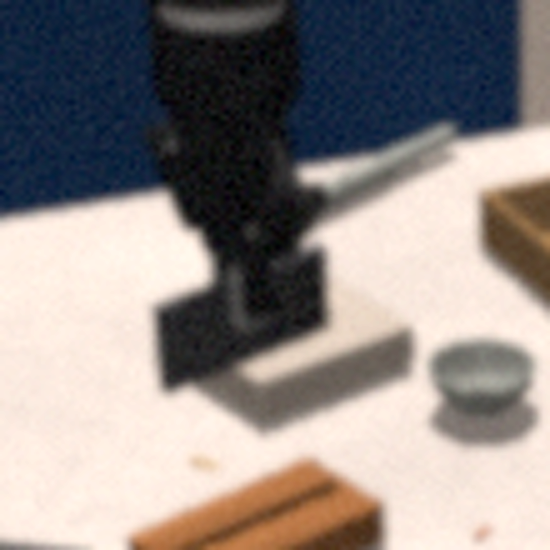

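The plate is held level and clear of the rack. Next I carry it across to the vice.

```bash
python3 -m inch '[{"linear":[0.03,-0.12,0],"roll":0,"grip":1},{"linear":[0.08,-0.32,0],"roll":0,"grip":1},{"linear":[0.14,-0.56,0],"roll":0,"grip":1},{"linear":[0.2,-0.8,0],"roll":0,"grip":1},{"linear":[0.25,-1,0],"roll":0,"grip":1},{"linear":[0.25,-1,0],"roll":0,"grip":1}]' 60
python3 -m inch '[{"linear":[0.05,-0.22,0],"roll":0,"grip":1},{"linear":[0.11,-0.44,0],"roll":0,"grip":1},{"linear":[0.17,-0.66,0],"roll":0,"grip":1},{"linear":[0.22,-0.86,0],"roll":0,"grip":1},{"linear":[0.25,-1,0],"roll":0,"grip":1},{"linear":[0.25,-1,0],"roll":0,"grip":1},{"linear":[0.25,-1,0],"roll":0,"grip":1}]' 60
python3 - <<'E'
from h import *
go((.5586,-.1795,.14),np.radians(19.55+90))
E
```

```text
t: 4.45
tool_pos: [0.528, 0.0477, 0.1773]
ee_rot: [0.531, -3.094, 0.002]
force: [0.4, -0.1, -3.9]
gripper_width: 0.007
t: 5.15
tool_pos: [0.5485, -0.1531, 0.1774]
ee_rot: [0.537, -3.093, -0.002]
force: [0.4, 0.3, -3.4]
gripper_width: 0.007
lin mm [ -0.7 -28.3  37.3] units [-0.0036 -0.1417  0.1866]
tooly yaw deg 109.68 tilt [-2.1e-03  8.0e-04 -1.0e+00] q6 -0.616
roll deg 0.13 units 0.0044
```

```bash
python3 -m inch '[{"linear":[-0.003,-0.1,0],"roll":0,"grip":1},{"linear":[-0.003,-0.14,0.05],"roll":0,"grip":1},{"linear":[-0.003,-0.14,0.15],"roll":0,"grip":1},{"linear":[-0.003,-0.14,0.2],"roll":0,"grip":1},{"linear":[-0.003,-0.14,0.2],"roll":0,"grip":1},{"linear":[-0.003,-0.14,0.2],"roll":0,"grip":1}]' 60
python3 - <<'E'
from h import *
go((.5586,-.1795,.08),np.radians(19.55+90))
for n,b in (("top",(285,160,120,105)),("side",(225,165,130,130))):
    c=cap(n); x,y,w,h=b
    cv2.imwrite(f"pics/{n}4.png",np.clip(cv2.resize(c["pixels"][y:y+h,x:x+w,::-1],None,fx=4.5,fy=4.5,interpolation=cv2.INTER_CUBIC)*1.8,0,255).astype(np.uint8))
    p=r.sense()["tool_pos"]; a=np.radians(19.6); ux=np.array([np.cos(a),np.sin(a),0])
    P=[p+[0,0,-.049]+k*.055*ux for k in(-1,1)]+[p+[0,0,.001]+k*.055*ux for k in(-1,1)]
    print(n,(proj(c,P)-[x,y])*4.5)
E
```

```text
t: 5.75
tool_pos: [0.559, -0.1787, 0.1388]
ee_rot: [0.539, -3.095, -0.0]
force: [0.6, -0.1, -2.6]
gripper_width: 0.0071
lin mm [ 0.6 -0.7 58.8] units [ 0.0031 -0.0034  0.294 ]
tooly yaw deg 109.78 tilt [-3.e-04  2.e-04 -1.e+00] q6 -0.655
roll deg 0.23 units 0.0076
top [[366.42483504 335.83078936]
 [292.24395491 118.06812484]
 [389.0999254  337.63912159]
 [310.25705529 106.51928528]]
side [[294.50053781 379.04236867]
 [457.82584633 279.7637688 ]
 [296.42044292 295.53243415]
 [464.00995575 198.0943479 ]]
```

View pics/top4.png

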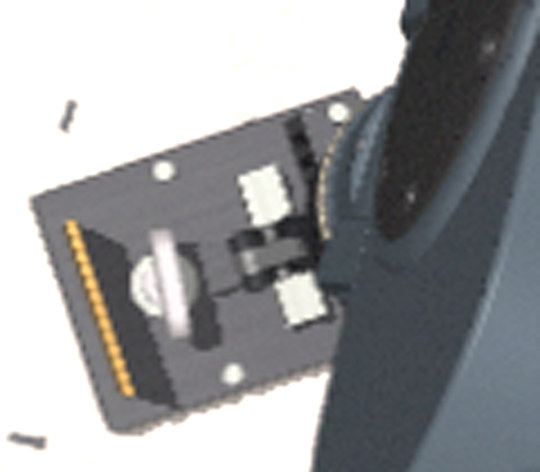

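View pics/side4.png

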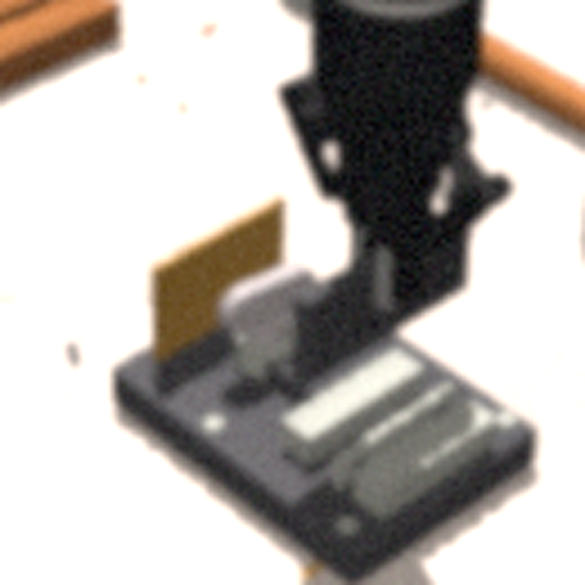

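```bash
python3 - <<'E'
from h import *
s=cap("side")
f=lambda p:(np.array(p,float)+.5)/4.5-.5+[225,165]
a=np.radians(19.6); ux=np.array([np.cos(a),np.sin(a)]);uy=np.array([-ux[1],ux[0]])
p=r.sense()["tool_pos"]; print(p)
W=ray(s,f([(297,387),(466,285)]),p[2]-.049)[:,:2]; print("plate bottom side",W,"off xy", [(w.dot(ux)-p[:2]@ux,w.dot(uy)-p[:2]@uy) for w in W])
o=np.array([.5586,-.1795])
for n,q in dict(movface=[(318,440),(425,365)],mov=[(285,418),(390,345)],pad_near=[(368,447),(455,392)]).items():
    W=ray(s,f(q),.043)[:,:2]; print(n,[((w-o)@uy*1000).round(1) for w in W],((W.mean(0)-o)@ux*1000).round(1))
E
```

```text
[ 0.55945962 -0.17910605  0.13951654]
plate bottom side [[ 0.50618607 -0.2016255 ]
 [ 0.61290393 -0.16424701]] off xy [(np.float64(-0.05774093104420236), np.float64(-0.003343921856464205)), (np.float64(0.05533210061506105), np.float64(-0.003929914283253233))]
movface [np.float64(0.7), np.float64(4.7)] 0.8
mov [np.float64(22.8), np.float64(27.3)] -0.7
pad_near [np.float64(-18.9), np.float64(-19.4)] 6.3
```

The two views disagree by about 5 mm on the jaw position. I'll lower the plate to just above the jaw tops, where parallax is small, and compare it directly.

```bash
python3 -m inch '[{"linear":[0,0,0.05],"roll":0,"grip":1},{"linear":[0,0,0.12],"roll":0,"grip":1},{"linear":[0,0,0.18],"roll":0,"grip":1},{"linear":[0,0,0.205],"roll":0,"grip":1},{"linear":[0,0,0.205],"roll":0,"grip":1},{"linear":[0,0,0.205],"roll":0,"grip":1}]' 60
python3 - <<'E'
from h import *
go((.5586,-.1795,.074),np.radians(19.55+90))
for n,b in (("top",(325,170,70,75)),("side",(265,200,90,90))):
    c=cap(n); x,y,w,h=b
    cv2.imwrite(f"pics/{n}5.png",np.clip(cv2.resize(c["pixels"][y:y+h,x:x+w,::-1],None,fx=8,fy=8,interpolation=cv2.INTER_CUBIC).astype(float)*2.2,0,255).astype(np.uint8)[:600])
E
```

```text
t: 6.5
tool_pos: [0.5592, -0.1793, 0.098]
ee_rot: [-0.539, 3.095, -0.0]
force: [-0.6, -0.6, -3.1]
gripper_width: 0.0069
lin mm [ 0.7 -0.  24. ] units [ 0.0034 -0.      0.1199]
tooly yaw deg 109.75 tilt [ 3.e-04 -1.e-04 -1.e+00] q6 -0.655
roll deg 0.2 units 0.0065
```

View pics/top5.png

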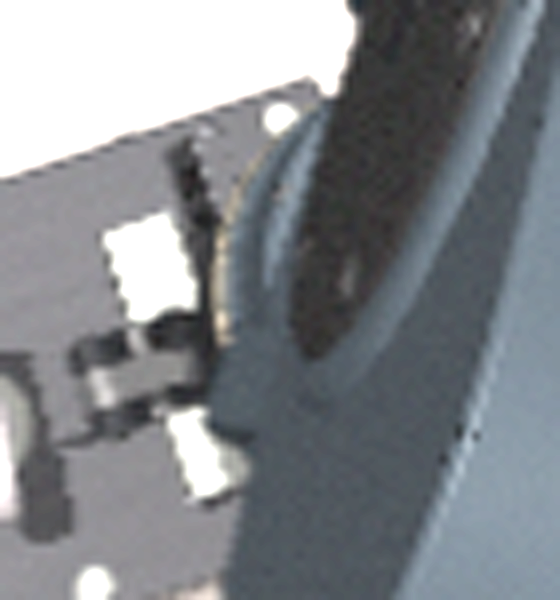

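View pics/side5.png

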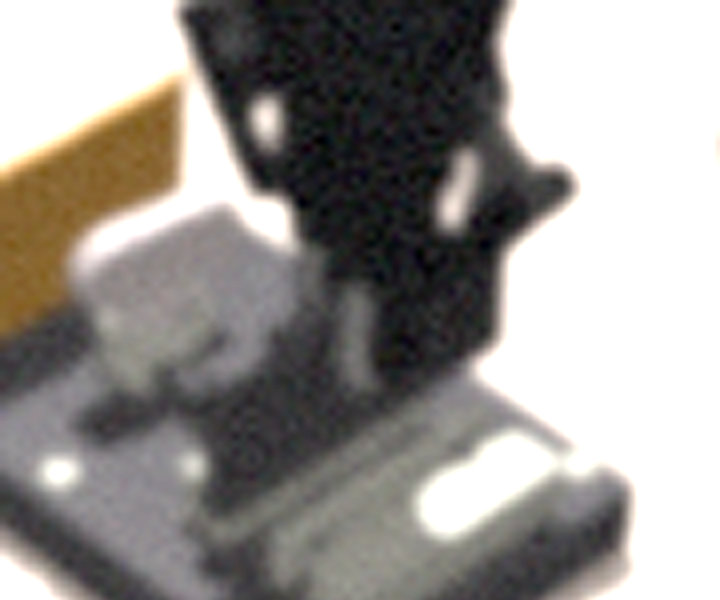

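```bash
python3 - <<'E'
from h import *
for n,b in (("top",(335,180,30,55)),("side",(285,240,55,40))):
    c=cap(n); x,y,w,h=b; k=13 if n=="side" else 10
    cv2.imwrite(f"pics/{n}6.png",np.clip(cv2.resize(c["pixels"][y:y+h,x:x+w,::-1],None,fx=k,fy=k,interpolation=cv2.INTER_CUBIC).astype(float)*(2 if n=="top" else 2.6),0,255).astype(np.uint8)[:600])
E
```

```text
(no output)
```

View pics/top6.png

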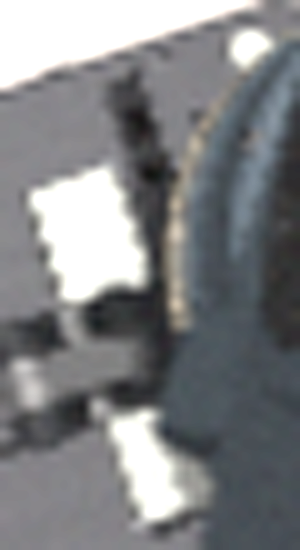

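View pics/side6.png

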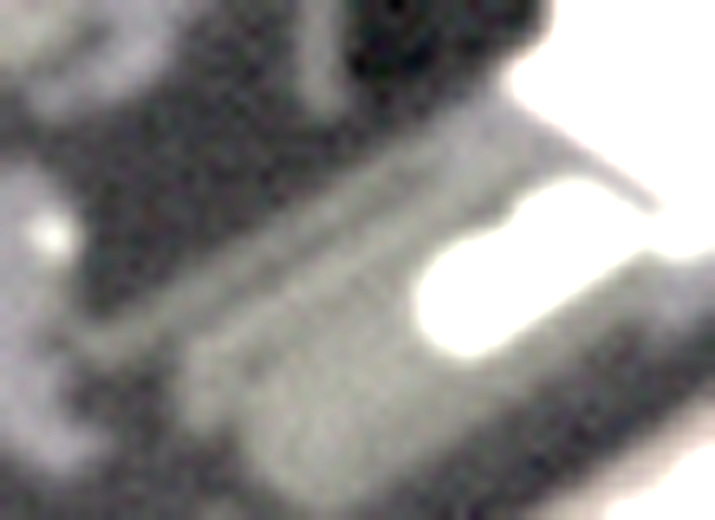

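Both views now agree once parallax is counted. The plate is about 2.4 mm clear of the moving jaw's face and about 6 mm from the pad. I shift 1.8 mm toward the pad and lower.

```bash
python3 -m inch '[{"linear":[0.003,-0.009,0],"roll":0.006,"grip":1},{"linear":[0.003,-0.009,0.02],"roll":0.006,"grip":1},{"linear":[0.003,-0.009,0.04],"roll":0.006,"grip":1},{"linear":[0.003,-0.009,0.06],"roll":0.006,"grip":1},{"linear":[0.003,-0.009,0.08],"roll":0.006,"grip":1},{"linear":[0.003,-0.009,0.095],"roll":0.006,"grip":1},{"linear":[0.003,-0.009,0.1],"roll":0.006,"grip":1},{"linear":[0.003,-0.009,0.1],"roll":0.006,"grip":1}]' 60
python3 -c "
from h import *
s=r.sense();print(s['force'],s['moment'],s['tool_pos'])"
```

```text
t: 7.5
tool_pos: [0.559, -0.1811, 0.0776]
ee_rot: [0.534, -3.096, -0.0]
force: [0.2, -0.8, -3.6]
gripper_width: 0.0069
[ 0.2019317  -0.80002599 -3.58393331] [ 0.02189549 -0.04167283 -0.01248687] [ 0.55901999 -0.18106794  0.07755211]
```

```bash
python3 -m inch '[{"linear":[0,0,0.005],"roll":0,"grip":1},{"linear":[0,0,0.01],"roll":0,"grip":1},{"linear":[0,0,0.015],"roll":0,"grip":1},{"linear":[0,0,0.018],"roll":0,"grip":1},{"linear":[0,0,0.018],"roll":0,"grip":1}]' 60
python3 -c "
from h import *
s=r.sense();print(s['force'],s['moment'],s['tool_pos'])
for n,b in (('top',(325,170,70,75)),('side',(265,200,90,75))):
    c=cap(n); x,y,w,h=b
    cv2.imwrite(f'pics/{n}7.png',np.clip(cv2.resize(c['pixels'][y:y+h,x:x+w,::-1],None,fx=8,fy=8,interpolation=cv2.INTER_CUBIC).astype(float)*2.2,0,255).astype(np.uint8)[:600])
"
```

```text
t: 8.0
tool_pos: [0.5591, -0.1811, 0.0741]
ee_rot: [-0.534, 3.096, 0.0]
force: [0.2, 0.8, -2.5]
gripper_width: 0.0071
[ 0.17139739  0.84219987 -2.54003892] [0.06301571 0.02211519 0.00656403] [ 0.55908656 -0.1811269   0.07409452]
```

View pics/side7.png

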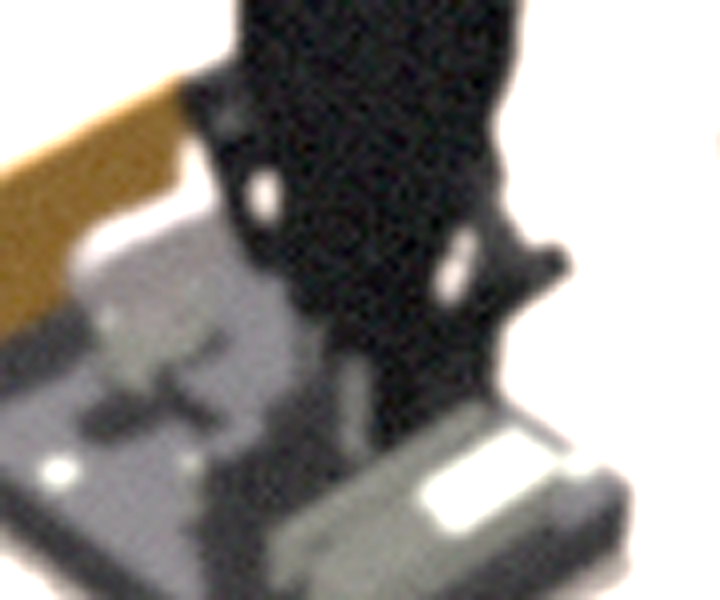

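The plate's lower edge is now hidden behind the pad strip, so it is in the gap. I lower gently until the bed takes load.

```bash
python3 -m inch '[{"linear":[0,0,0.004],"roll":0,"grip":1},{"linear":[0,0,0.004],"roll":0,"grip":1},{"linear":[0,0,0.004],"roll":0,"grip":1}]' 60;python3 -m inch '[{"linear":[0,0,0.004],"roll":0,"grip":1},{"linear":[0,0,0.004],"roll":0,"grip":1},{"linear":[0,0,0.004],"roll":0,"grip":1}]' 60
```

```text
t: 8.4
tool_pos: [0.5592, -0.1812, 0.074]
ee_rot: [-0.534, 3.095, -0.001]
force: [-4.2, 0.8, 8.4]
gripper_width: 0.0072
t: 8.7
tool_pos: [0.5592, -0.1812, 0.074]
ee_rot: [-0.533, 3.095, -0.001]
force: [-9.1, 1.2, 20.5]
gripper_width: 0.0068
```

```bash
python3 -m inch '[{"linear":[0,0,-0.006],"roll":0,"grip":1},{"linear":[0,0,-0.006],"roll":0,"grip":1},{"linear":[0,0,-0.006],"roll":0,"grip":1}]' 60;python3 -m inch '[{"linear":[0,0,0],"roll":0,"grip":0.85},{"linear":[0,0,0],"roll":0,"grip":0.7},{"linear":[0,0,0],"roll":0,"grip":0.6},{"linear":[0,0,0],"roll":0,"grip":0.6},{"linear":[0,0,0],"roll":0,"grip":0.6}]'
```

```text
t: 9.0
tool_pos: [0.5593, -0.1811, 0.074]
ee_rot: [-0.534, 3.096, -0.0]
force: [-2.7, 0.1, 6.3]
gripper_width: 0.0068
t: 9.5
tool_pos: [0.5591, -0.1811, 0.0736]
ee_rot: [0.534, -3.096, 0.0]
force: [0.3, 0.1, -0.0]
gripper_width: 0.0341
```

Released. I lift straight up and move toward the knob, keeping high, then look.

```bash
python3 -m inch '[{"linear":[0,0,-0.1],"roll":0,"grip":0.6},{"linear":[0,0,-0.3],"roll":0,"grip":0.6},{"linear":[0,0,-0.55],"roll":0,"grip":0.6},{"linear":[0,0.35,-0.7],"roll":0,"grip":0.6},{"linear":[-0.2,0.6,-0.7],"roll":0,"grip":0.7},{"linear":[-0.4,0.9,-0.7],"roll":0,"grip":0.7},{"linear":[-0.4,1,-0.7],"roll":0,"grip":0.7},{"linear":[-0.4,1,-0.7],"roll":0,"grip":0.7}]'
python3 -c "
from h import *
for n,b in (('top',(285,172,105,90)),('side',(245,190,105,100))):
    c=cap(n); x,y,w,h=b
    cv2.imwrite(f'pics/{n}8.png',np.clip(cv2.resize(c['pixels'][y:y+h,x:x+w,::-1],None,fx=6,fy=6,interpolation=cv2.INTER_CUBIC).astype(float)*1.6,0,255).astype(np.uint8)[:600])
"
```

```text
t: 10.3
tool_pos: [0.5675, 0.0377, 0.2139]
ee_rot: [-0.537, 3.095, 0.001]
force: [0.9, -0.3, -0.8]
gripper_width: 0.0256
```

View pics/top8.png

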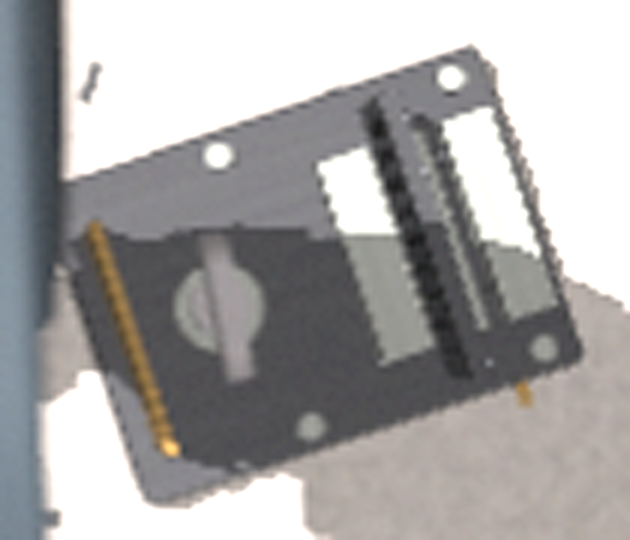

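View pics/side8.png

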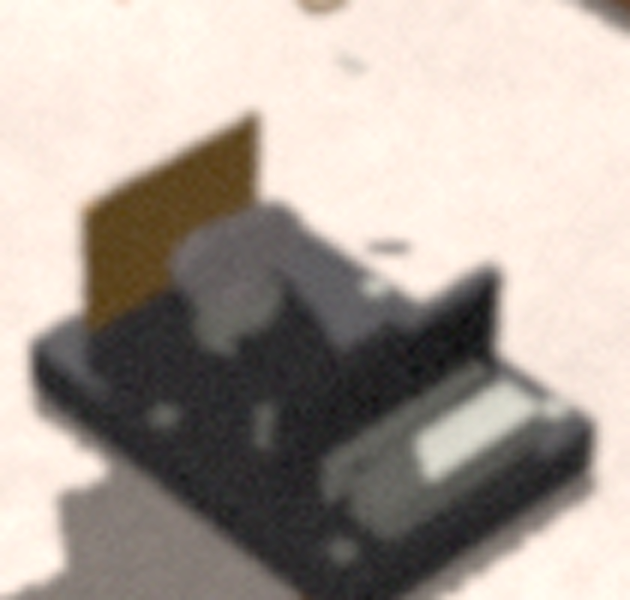

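The plate stands upright in the gap, with its holed face from about (375,100) to (455,375) in the top crop. The wings run from (212,237) to (242,381). I measure the knob and move above it.

```bash
python3 - <<'E'
from h import *
c=cap("top")
f=lambda p:(np.array(p,float)+.5)/6-.5+[285,172]
W=ray(c,f([(203,238),(222,236),(255,380),(230,383)]),.077); print(W.mean(0)); d=(W[0]+W[1]-W[2]-W[3]); print("wing yaw",np.degrees(np.arctan2(d[1],d[0])))
go((.5324,-.1046,.13),np.radians(12.9+90))
E
```

```text
[ 0.53044089 -0.10363866  0.077     ]
wing yaw 12.719421747458728
lin mm [  80.4 -120.1   83.7] units [ 0.4018 -0.6005  0.4185]
tooly yaw deg 109.72 tilt [ 1.e-04 -0.e+00 -1.e+00] q6 -0.281
roll deg 6.82 units 0.2272
```

```bash
python3 -m inch '[{"linear":[0.15,-0.2,0],"roll":0.1,"grip":0.7},{"linear":[0.3,-0.4,0],"roll":0.227,"grip":0.7},{"linear":[0.402,-0.6,0],"roll":0.227,"grip":0.7},{"linear":[0.402,-0.6,0.1],"roll":0.227,"grip":0.7},{"linear":[0.402,-0.6,0.3],"roll":0.227,"grip":0.7},{"linear":[0.402,-0.6,0.4],"roll":0.227,"grip":0.7},{"linear":[0.402,-0.6,0.418],"roll":0.227,"grip":0.7},{"linear":[0.402,-0.6,0.418],"roll":0.227,"grip":0.7}]'
python3 -c "
from h import *
go((.5324,-.1046,.08),np.radians(12.9+90))
for n,b in (('top',(285,172,105,90)),('side',(235,175,105,100))):
    c=cap(n); x,y,w,h=b
    cv2.imwrite(f'pics/{n}9.png',np.clip(cv2.resize(c['pixels'][y:y+h,x:x+w,::-1],None,fx=6,fy=6,interpolation=cv2.INTER_CUBIC).astype(float)*2,0,255).astype(np.uint8)[:600])
    p=r.sense()['tool_pos']; print((proj(c,[p+[0,0,-.025]])-[x,y])*6)
"
```

```text
t: 11.25
tool_pos: [0.5316, -0.1065, 0.1302]
ee_rot: [0.347, -3.122, -0.0]
force: [-1.2, 0.5, 0.9]
gripper_width: 0.0257
lin mm [-1.2  1.7 50.2] units [-0.0061  0.0086  0.2512]
tooly yaw deg 102.7 tilt [-6.e-04  0.e+00 -1.e+00] q6 -0.419
roll deg -0.2 units -0.0066
[[240.88976566 300.69590954]]
[[296.22263123 245.03490563]]
```

View pics/top9.png

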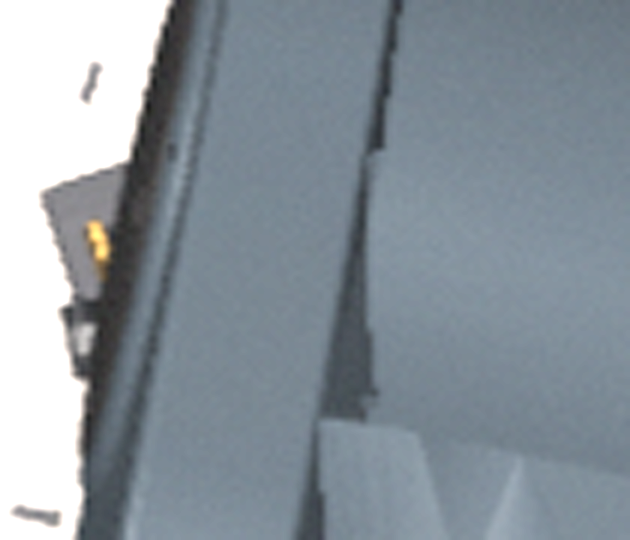

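View pics/side9.png

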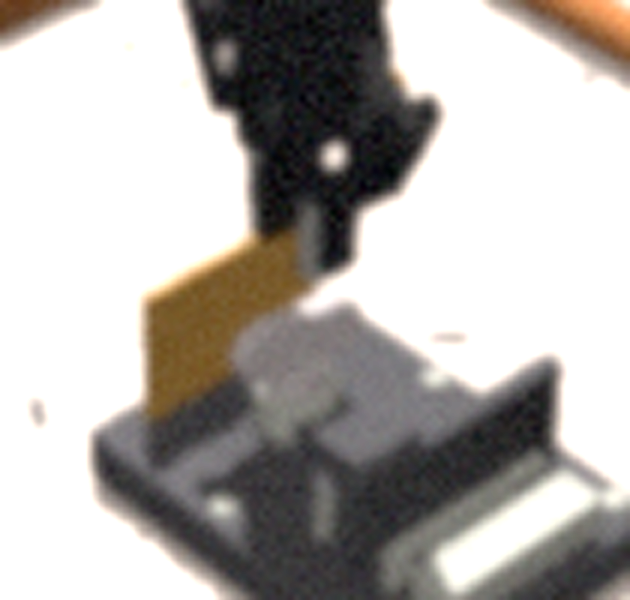

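```bash
python3 - <<'E'
from h import *
c=cap("side")
print(c["pixels"].shape)
x,y,w,h=270,210,40,40
cv2.imwrite('pics/s10.png',np.clip(cv2.resize(c['pixels'][y:y+h,x:x+w,::-1],None,fx=14,fy=14,interpolation=cv2.INTER_CUBIC).astype(float)*1.8,0,255).astype(np.uint8))
for z in(.0765,): print(ray(c,[(284,228.6)],z))
a=np.radians(12.8);wx=np.array([np.cos(a),np.sin(a),0]);wy=np.array([-wx[1],wx[0],0])
for o in ((.532,-.1035,.077),(.5326,-.1052,.077)):
    print((proj(c,[np.array(o)+i*.028*wx+j*.0045*wy for i,j in((-1,-1),(-1,1),(1,1),(1,-1))])-[x,y]).round(2)*14)
s0=cv2.imread("pics/side0.png"); cv2.imwrite('pics/s10b.png',np.clip(cv2.resize(s0[y:y+h,x:x+w],None,fx=14,fy=14,interpolation=cv2.INTER_CUBIC).astype(float)*1.3,0,255).astype(np.uint8))
E
```

```text
(420, 560, 3)
[[ 0.52896719 -0.11345025  0.0765    ]]
[[ 62.86 295.4 ]
 [ 30.52 266.14]
 [311.92 141.82]
 [344.96 169.82]]
[[ 70.42 300.72]
 [ 38.08 271.46]
 [319.48 147.  ]
 [352.52 174.86]]
```

View pics/s10b.png

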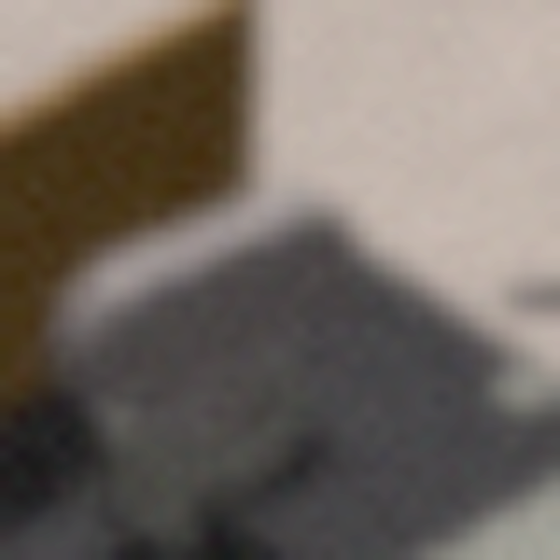

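In the side view the wing's top strip runs from about crop (75,310) to (325,205). Together with the jaw check this puts the knob axis near y = -0.106, where the tool already is. I descend in steps.

```bash
python3 -m inch '[{"linear":[-0.002,0.002,0.03],"roll":0,"grip":0.7},{"linear":[-0.002,0.002,0.06],"roll":0,"grip":0.7},{"linear":[-0.002,0.002,0.1],"roll":0,"grip":0.7},{"linear":[-0.002,0.002,0.13],"roll":0,"grip":0.7},{"linear":[-0.002,0.002,0.145],"roll":0,"grip":0.7},{"linear":[-0.002,0.002,0.145],"roll":0,"grip":0.7}]'
python3 -c "
from h import *
go((.532,-.106,.08),np.radians(12.9+90))
for n,b in (('side',(255,185,70,70)),):
    c=cap(n); x,y,w,h=b
    cv2.imwrite(f'pics/{n}11.png',np.clip(cv2.resize(c['pixels'][y:y+h,x:x+w,::-1],None,fx=8,fy=8,interpolation=cv2.INTER_CUBIC).astype(float)*2.4,0,255).astype(np.uint8)[:600])
"
```

```text
t: 12.0
tool_pos: [0.5319, -0.1053, 0.1005]
ee_rot: [0.349, -3.121, -0.0]
force: [-0.2, 0.5, -0.7]
gripper_width: 0.0255
lin mm [ 0.  -0.7 20.5] units [ 0.     -0.0035  0.1025]
tooly yaw deg 102.75 tilt [-1.e-03  2.e-04 -1.e+00] q6 -0.418
roll deg -0.15 units -0.0049
```

View pics/side11.png

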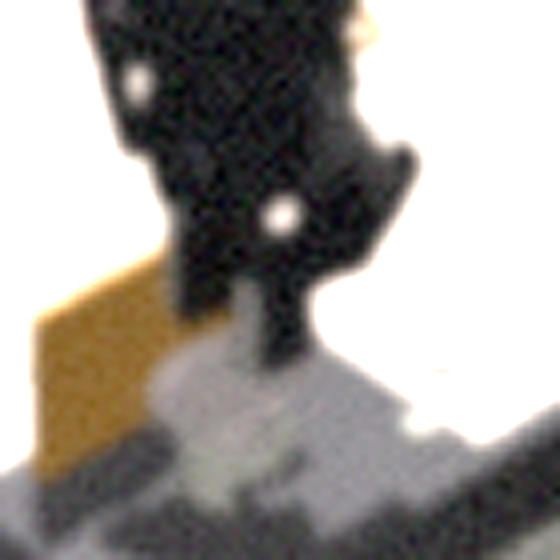

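The near fingertip (275,365) is in front of the wing and the far tip (197,318) is between wing and shield. Descending the rest.

```bash
python3 -m inch '[{"linear":[0,-0.002,0.02],"roll":0,"grip":0.7},{"linear":[0,-0.003,0.04],"roll":0,"grip":0.7},{"linear":[0,-0.003,0.06],"roll":0,"grip":0.7}]';python3 -m inch '[{"linear":[0,0,0.015],"roll":0,"grip":0.7},{"linear":[0,0,0.03],"roll":0,"grip":0.7},{"linear":[0,0,0.04],"roll":0,"grip":0.7},{"linear":[0,0,0.04],"roll":0,"grip":0.7}]'
python3 -c "
from h import *
go((.532,-.106,.08),np.radians(12.9+90));s=r.sense();print(s['force'],s['moment'])
for n,b in (('side',(255,185,70,70)),):
    c=cap(n); x,y,w,h=b
    cv2.imwrite(f'pics/{n}12.png',np.clip(cv2.resize(c['pixels'][y:y+h,x:x+w,::-1],None,fx=8,fy=8,interpolation=cv2.INTER_CUBIC).astype(float)*2.4,0,255).astype(np.uint8)[:600])
"
```

```text
t: 12.35
tool_pos: [0.5324, -0.106, 0.0888]
ee_rot: [-0.349, 3.122, -0.0]
force: [0.5, 0.3, -0.1]
gripper_width: 0.0259
t: 12.75
tool_pos: [0.5322, -0.1059, 0.0808]
ee_rot: [0.349, -3.122, -0.0]
force: [-0.5, 0.0, 0.3]
gripper_width: 0.0254
lin mm [ 0.2 -0.   0.8] units [ 0.001  -0.      0.0041]
tooly yaw deg 102.75 tilt [-4.e-04  1.e-04 -1.e+00] q6 -0.419
roll deg -0.15 units -0.0049
[-0.45428096  0.03219714  0.33981625] [-0.03131398  0.01789418  0.06233174]
```

View pics/side12.png

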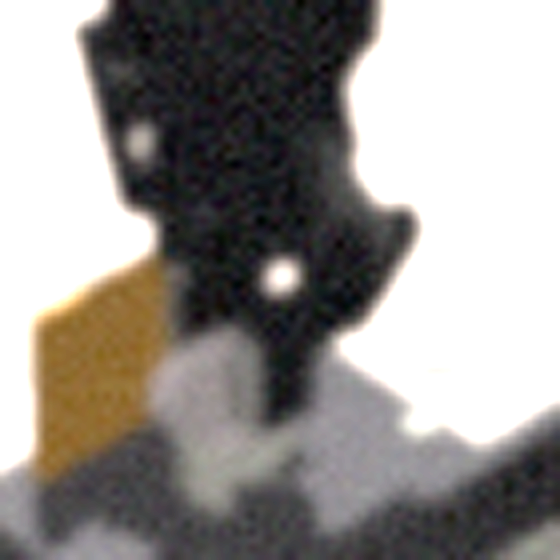

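The wing is between the fingers and nothing touches yet. Closing gently.

```bash
python3 -m inch '[{"linear":[0,0,0],"roll":0,"grip":0.75},{"linear":[0,0,0],"roll":0,"grip":0.8},{"linear":[0,0,0],"roll":0,"grip":0.82},{"linear":[0,0,0],"roll":0,"grip":0.84},{"linear":[0,0,0],"roll":0,"grip":0.84}]' 45;python3 -m inch '[{"linear":[0,0,0],"roll":0,"grip":0.87},{"linear":[0,0,0],"roll":0,"grip":0.9},{"linear":[0,0,0],"roll":0,"grip":0.9},{"linear":[0,0,0],"roll":0,"grip":0.9}]' 45
python3 -c "
from h import *
s=r.sense();print(s['force'],s['moment'])"
```

```text
t: 13.3
tool_pos: [0.5324, -0.106, 0.0811]
ee_rot: [-0.349, 3.122, -0.0]
force: [-1.0, -0.2, -0.8]
gripper_width: 0.0137
t: 13.7
tool_pos: [0.5322, -0.1052, 0.0811]
ee_rot: [0.35, -3.122, -0.003]
force: [-0.7, 7.4, 2.7]
gripper_width: 0.0088
[-0.74599811  7.38127119  2.69551348] [ 1.3252179   0.3257486  -0.09292236]
```

```bash
python3 -m inch '[{"linear":[0,0.004,0],"roll":0,"grip":0.95},{"linear":[0,0.006,0],"roll":0,"grip":1},{"linear":[0,0.006,0],"roll":0,"grip":1},{"linear":[0,0.006,0],"roll":0,"grip":1}]' 50
python3 -c "
from h import *
s=r.sense();print(s['force'],s['moment']);go((.532,-.106,.08),0)"
```

```text
t: 14.1
tool_pos: [0.5322, -0.105, 0.0813]
ee_rot: [-0.349, 3.122, -0.001]
force: [-0.9, -1.8, 4.2]
gripper_width: 0.0079
[-0.88713689 -1.83253249  4.17640248] [-0.43054338  0.34341133 -0.12045769]
lin mm [ 0.4 -0.9  1.3] units [ 0.002  -0.0045  0.0064]
tooly yaw deg 102.74 tilt [ 3.e-04 -4.e-04 -1.e+00] q6 -0.417
roll deg -77.26 units -2.5752
```

```bash
python3 -m inch '[{"linear":[0,0,0],"roll":0.1,"grip":1},{"linear":[0,0,0],"roll":0.2,"grip":1},{"linear":[0,0,0],"roll":0.3,"grip":1},{"linear":[0,0,0],"roll":0.3,"grip":1},{"linear":[0,0,0],"roll":0.3,"grip":1}]' 50
python3 -c "
from h import *
s=r.sense();print(s['force'],s['moment']);go((.532,-.106,.08),0)"
```

```text
t: 14.6
tool_pos: [0.5322, -0.105, 0.0812]
ee_rot: [-0.102, 3.14, -0.001]
force: [-1.0, -1.5, 5.0]
gripper_width: 0.0083
[-1.02470672 -1.4717226   4.95367173] [-0.47456089  0.34083821 -0.06666083]
lin mm [ 0.2 -1.   1.2] units [ 0.0012 -0.0049  0.0061]
tooly yaw deg 93.74 tilt [ 2.e-04 -4.e-04 -1.e+00] q6 -0.26
roll deg -86.26 units -2.8754
```

```bash
python3 -m inch '[{"linear":[0,0,0],"roll":0.1,"grip":1},{"linear":[0,0,0],"roll":0.2,"grip":1},{"linear":[0,0,0],"roll":0.3,"grip":1},{"linear":[0,0,0],"roll":0.3,"grip":1},{"linear":[0,0,0],"roll":0.3,"grip":1}]' 50
python3 -c "
from h import *
s=r.sense();print(s['force'],s['moment']);go((.532,-.106,.08),0)"
```

```text
t: 15.1
tool_pos: [0.5321, -0.1051, 0.0812]
ee_rot: [0.144, 3.138, -0.001]
force: [-2.0, -2.3, 4.5]
gripper_width: 0.0075
[-1.97295567 -2.25419971  4.46301017] [-0.60139248  0.35430208 -0.11967371]
lin mm [ 0.1 -0.9  1.2] units [ 0.0003 -0.0046  0.0062]
tooly yaw deg 84.74 tilt [ 1.e-04 -5.e-04 -1.e+00] q6 -0.103
roll deg 84.74 units 2.8245
```

```bash
python3 -c "
from h import *
for n,b in (('top',(285,172,105,90)),('side',(250,190,105,90))):
    c=cap(n); x,y,w,h=b
    cv2.imwrite(f'pics/{n}13.png',np.clip(cv2.resize(c['pixels'][y:y+h,x:x+w,::-1],None,fx=6.6,fy=6.6,interpolation=cv2.INTER_CUBIC).astype(float)*2.4,0,255).astype(np.uint8)[:600])
"
```

```text
(no output)
```

View pics/top13.png

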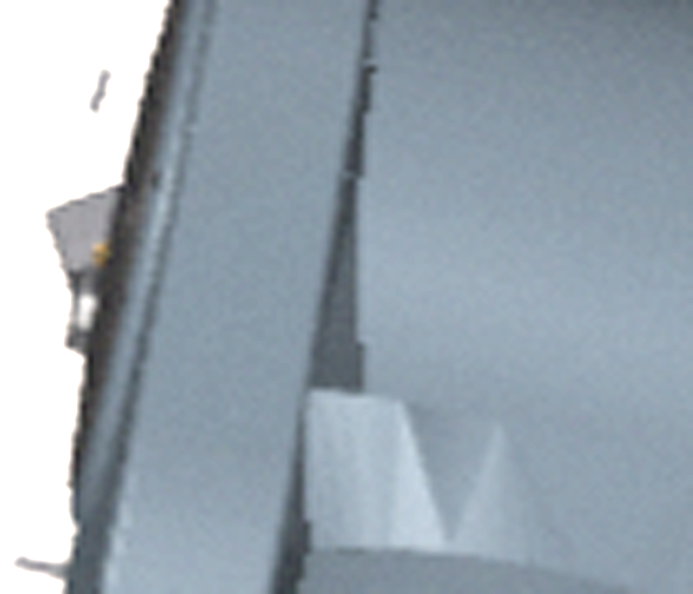

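View pics/side13.png

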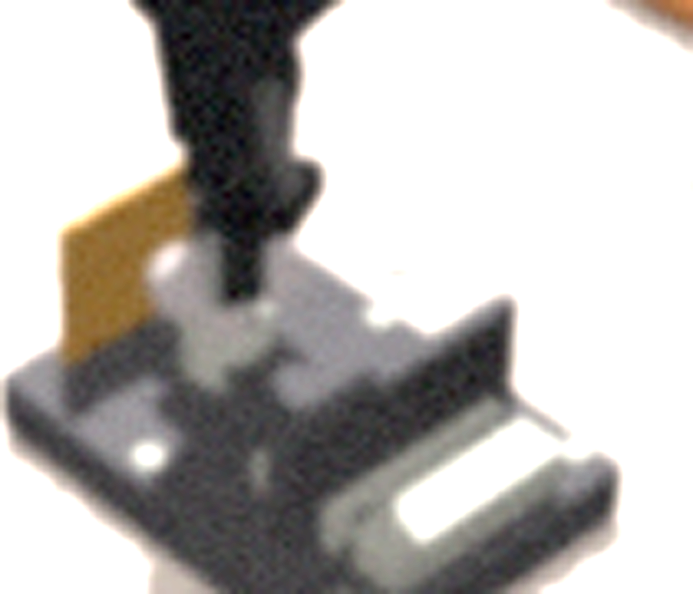

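```bash
cat > m.py <<'E'
from h import *
s=r.sense();M=R.from_rotvec(s["ee_rot"]).as_matrix(); ty=np.degrees(np.arctan2(M[1,1],M[0,1]))
print("turn rad",np.radians(102.74-ty).round(3),"mz",s["moment"].round(3),"F",s["force"].round(1),"tau6",s["tau"][5].round(3),"tau1",s["tau"][0].round(2),"pos",s["tool_pos"].round(4),"w",s["gripper_width"].round(4))
E
python3 m.py
for i in 1 2 3 4; do python3 -m inch '[{"linear":[0,0,0],"roll":0.05,"grip":1},{"linear":[0,0,0],"roll":0.1,"grip":1}]' 50 >/dev/null; python3 m.py; done
```

```text
Traceback (most recent call last):
  File "m.py", line 3, in <module>
    print("turn rad",np.radians(102.74-ty).round(3),"mz",s["moment"].round(3),"F",s["force"].round(1),"tau6",s["tau"][5].round(3),"tau1",s["tau"][0].round(2),"pos",s["tool_pos"].round(4),"w",s["gripper_width"].round(4))
                                                                                                                                                                                               ^^^^^^^^^^^^^^^^^^^^^^^^
AttributeError: 'float' object has no attribute 'round'
Traceback (most recent call last):
  File "m.py", line 3, in <module>
    print("turn rad",np.radians(102.74-ty).round(3),"mz",s["moment"].round(3),"F",s["force"].round(1),"tau6",s["tau"][5].round(3),"tau1",s["tau"][0].round(2),"pos",s["tool_pos"].round(4),"w",s["gripper_width"].round(4))
                                                                                                                                                                                               ^^^^^^^^^^^^^^^^^^^^^^^^
AttributeError: 'float' object h
[... 1009 characters left out ...]
                                                          ^^^^^^^^^^^^^^^^^^^^^^^^
AttributeError: 'float' object has no attribute 'round'
Traceback (most recent call last):
  File "m.py", line 3, in <module>
    print("turn rad",np.radians(102.74-ty).round(3),"mz",s["moment"].round(3),"F",s["force"].round(1),"tau6",s["tau"][5].round(3),"tau1",s["tau"][0].round(2),"pos",s["tool_pos"].round(4),"w",s["gripper_width"].round(4))
                                                                                                                                                                                               ^^^^^^^^^^^^^^^^^^^^^^^^
AttributeError: 'float' object has no attribute 'round'
```

```bash
sed -i 's/s\["gripper_width"\].round(4)/round(s["gripper_width"],4)/' m.py; python3 m.py && for i in 1 2; do python3 -m inch '[{"linear":[0,0,0],"roll":0.04,"grip":1},{"linear":[0,0,0],"roll":0.08,"grip":1}]' 50 >/dev/null; python3 m.py; done
```

```text
turn rad 0.524 mz [-0.607  0.416  0.277] F [-2.3 -3.6  5.1] tau6 -0.442 tau1 1.51 pos [ 0.5321 -0.1051  0.0812] w 0.0078
turn rad 0.566 mz [-0.675  0.411  0.256] F [-0.8 -3.3  5.4] tau6 -0.292 tau1 1.54 pos [ 0.5321 -0.1051  0.0812] w 0.008
turn rad 0.608 mz [-0.674  0.365  0.266] F [-1.9 -3.   5.4] tau6 -0.304 tau1 1.58 pos [ 0.5321 -0.1051  0.0812] w 0.008
```

```bash
for i in 1 2 3; do python3 -m inch '[{"linear":[0,0,0],"roll":0.04,"grip":1},{"linear":[0,0,0],"roll":0.08,"grip":1}]' 50 >/dev/null; python3 m.py; done
```

```text
turn rad 0.65 mz [-0.727  0.371  0.224] F [-1.5 -2.6  4.9] tau6 -0.304 tau1 1.62 pos [ 0.5322 -0.1051  0.0813] w 0.0081
turn rad 0.692 mz [-0.754  0.392  0.269] F [-1.8 -3.   4.1] tau6 -0.304 tau1 1.66 pos [ 0.5322 -0.1051  0.0813] w 0.0079
turn rad 0.734 mz [-0.758  0.372  0.267] F [-2.  -3.7  5.8] tau6 -0.249 tau1 1.65 pos [ 0.5322 -0.1051  0.0813] w 0.0081
```

```bash
for i in 1 2; do python3 -m inch '[{"linear":[0,0,0],"roll":0.04,"grip":1},{"linear":[0,0,0],"roll":0.08,"grip":1}]' 50 >/dev/null; python3 m.py; done
python3 -c "
from h import *
for n,b in (('side',(250,190,105,90)),):
    c=cap(n); x,y,w,h=b
    cv2.imwrite(f'pics/{n}14.png',np.clip(cv2.resize(c['pixels'][y:y+h,x:x+w,::-1],None,fx=6.6,fy=6.6,interpolation=cv2.INTER_CUBIC).astype(float)*2.4,0,255).astype(np.uint8)[:600])
"
```

```text
turn rad 0.775 mz [-0.732  0.358  0.342] F [-1.7 -3.4  5.5] tau6 -0.233 tau1 1.68 pos [ 0.5321 -0.1051  0.0812] w 0.0076
turn rad 0.817 mz [-0.748  0.407  0.336] F [-1.3 -4.   4.9] tau6 -0.213 tau1 1.7 pos [ 0.5321 -0.1052  0.0812] w 0.0079
```

View pics/side14.png

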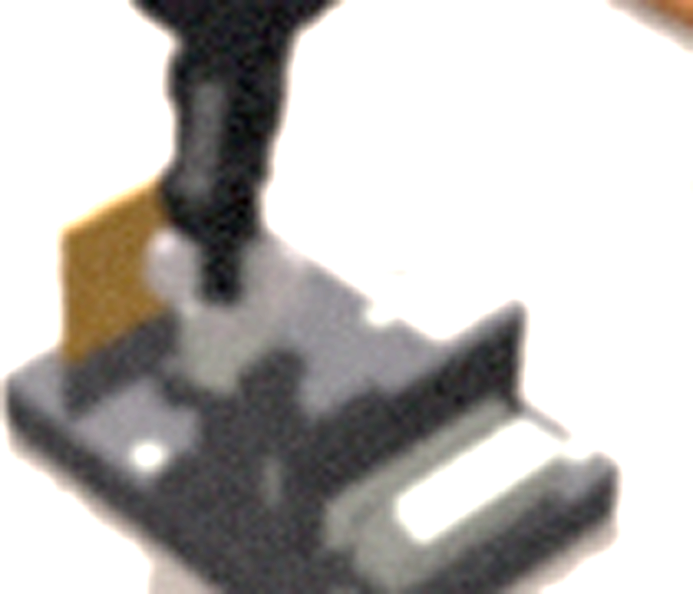

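The pad touch shows at about 0.71 rad. Joint 6 torque jumped there and then rose at the predicted rate, and mz rose by about 0.08. I continue to about 0.90 rad.

```bash
for i in 1 2; do python3 -m inch '[{"linear":[0,0,0],"roll":0.04,"grip":1},{"linear":[0,0,0],"roll":0.08,"grip":1}]' 50 >/dev/null; python3 m.py; done; python3 -m inch '[{"linear":[0,0,0],"roll":0,"grip":1},{"linear":[0,0,0],"roll":0,"grip":1},{"linear":[0,0,0],"roll":0,"grip":1},{"linear":[0,0,0],"roll":0,"grip":1}]' 50 >/dev/null; python3 m.py
```

```text
turn rad 0.859 mz [-0.773  0.481  0.345] F [-1.8 -3.2  5.4] tau6 -0.23 tau1 1.72 pos [ 0.5321 -0.1052  0.0813] w 0.0079
turn rad 0.901 mz [-0.754  0.432  0.414] F [-1.9 -3.6  5.7] tau6 -0.174 tau1 1.74 pos [ 0.5321 -0.1051  0.0812] w 0.008
turn rad 0.9 mz [-0.72   0.454  0.226] F [-2.2 -3.4  6. ] tau6 0.237 tau1 1.83 pos [ 0.5321 -0.1052  0.0813] w 0.008
```

```bash
python3 -m inch '[{"linear":[0,0,0],"roll":0,"grip":0.9},{"linear":[0,0,0],"roll":0,"grip":0.8},{"linear":[0,0,0],"roll":0,"grip":0.72},{"linear":[0,0,0],"roll":0,"grip":0.72},{"linear":[0,0,0],"roll":0,"grip":0.72}]' 50;python3 m.py; python3 -m inch '[{"linear":[0,0,-0.05],"roll":0,"grip":0.72},{"linear":[0,0,-0.15],"roll":0,"grip":0.72},{"linear":[0,0,-0.3],"roll":0,"grip":0.72},{"linear":[0,0,-0.5],"roll":0,"grip":0.72},{"linear":[0,0,-0.7],"roll":0,"grip":0.72},{"linear":[0,0,-0.8],"roll":0,"grip":0.72},{"linear":[0,0,-0.8],"roll":0,"grip":0.72}]' 
python3 -c "
from h import *
s=r.sense();M=R.from_rotvec(s['ee_rot']).as_matrix();d=M.T@np.array([-.1,.2,0.02]);print(d/.2)"
```

```text
t: 18.75
tool_pos: [0.5321, -0.1047, 0.081]
ee_rot: [-1.045, -2.963, -0.0]
force: [-0.3, 0.6, 0.3]
gripper_width: 0.0238
turn rad 0.9 mz [-0.021 -0.01   0.004] F [-0.3  0.6  0.3] tau6 0.001 tau1 -0.01 pos [ 0.5321 -0.1047  0.081 ] w 0.0238
t: 19.45
tool_pos: [0.5334, -0.105, 0.2449]
ee_rot: [1.043, 2.958, 0.001]
force: [-0.4, 0.7, -0.5]
gripper_width: 0.0241
[ 1.01615943  0.4654841  -0.10365597]
```

```bash
python3 -m inch '[{"linear":[0.25,0.12,0],"roll":0,"grip":0.72},{"linear":[0.5,0.24,0],"roll":0,"grip":0.72},{"linear":[0.75,0.36,0],"roll":0,"grip":0.72},{"linear":[1,0.46,0],"roll":0,"grip":0.72},{"linear":[1,0.46,0],"roll":0,"grip":0.72},{"linear":[1,0.46,0],"roll":0,"grip":0.72}]' 
python3 -c "
from h import *
for n,b in (('top',(285,172,105,90)),('side',(245,200,105,90))):
    c=cap(n,n+'15full.png'); x,y,w,h=b
    cv2.imwrite(f'pics/{n}15.png',np.clip(cv2.resize(c['pixels'][y:y+h,x:x+w,::-1],None,fx=6.6,fy=6.6,interpolation=cv2.INTER_CUBIC).astype(float)*1.5,0,255).astype(np.uint8)[:600])
"
```

```text
t: 20.05
tool_pos: [0.4325, 0.0943, 0.2411]
ee_rot: [-1.04, -2.964, -0.0]
force: [1.0, 0.2, -0.8]
gripper_width: 0.0236
```

View pics/top15.png

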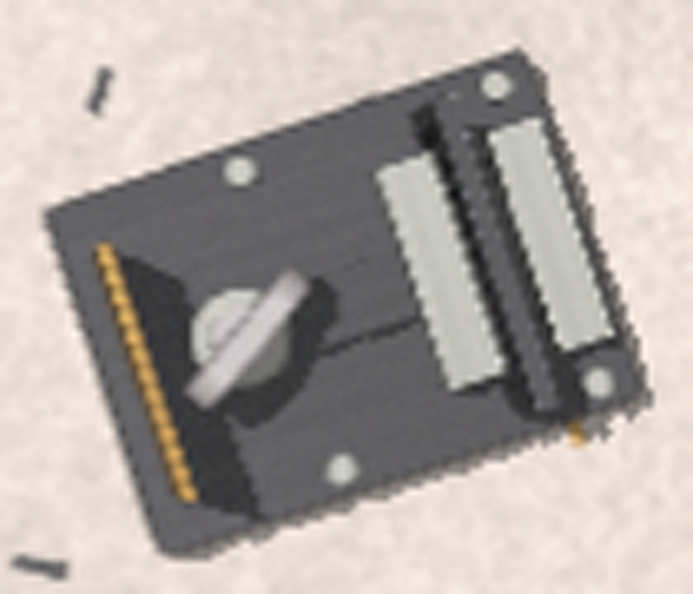

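View pics/side15.png

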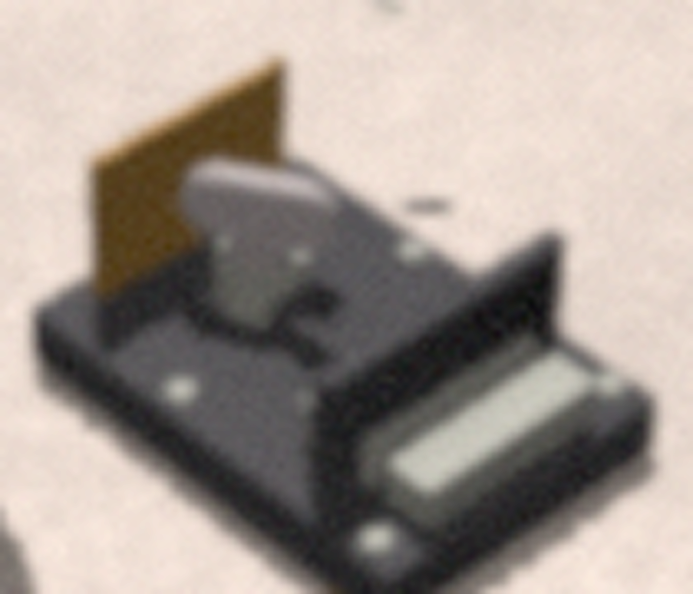

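View pics/top15full.png

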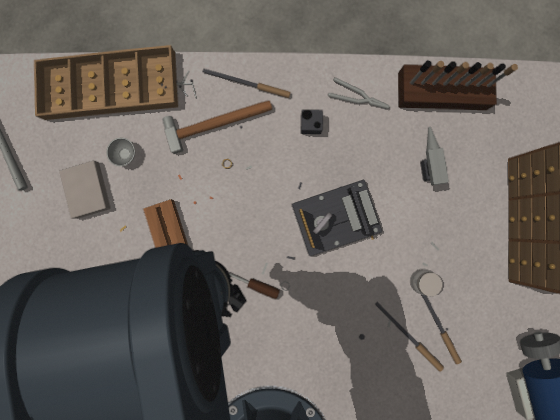

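The plate stands upright, pressed between the moving jaw and the pad. The wings now run from (298,275) to (197,400). I check the knob turn, jaw travel and centring by numbers.

```bash
python3 - <<'E'
from h import *
c=cap("top"); s=r.sense(); im=c["pixels"].astype(int); g=im[:,:,1]
f=lambda p:(np.array(p,float)+.5)/6.6-.5+[285,172]
W=ray(c,f([(298,275),(197,400)]),.077); d=W[0]-W[1]; print("wing yaw",np.degrees(np.arctan2(d[1],d[0])),"tool turn 0.90 rad -> expected",12.8-51.6)
m=np.zeros(g.shape,bool); m[172:262,285:390]=1; m&=(g>95)&(g>=im[:,:,0])
k,l,st,ce=cv2.connectedComponentsWithStats(m.astype(np.uint8))
a=np.radians(19.55);ux=np.array([np.cos(a),np.sin(a)]);uy=np.array([-ux[1],ux[0]]);j0=np.array([552.6,-162.3])
for i in range(1,k):
    if st[i,4]>100:
        w=ray(c,np.argwhere(l==i)[:,::-1],.043)[:,:2]*1000; rc=cv2.minAreaRect(w.astype(np.float32)); print(np.round(rc[0],1),np.round(rc[1],1),"dx,dy from jaw start",((np.array(rc[0])-j0)@ux).round(1),((np.array(rc[0])-j0)@uy).round(1))
W=ray(c,f([(455,110),(545,407)]),.075)[:,:2]*1000; print("plate top mid",W.mean(0),"dx,dy",(W.mean(0)-j0)@ux,(W.mean(0)-j0)@uy, np.linalg.norm(W[0]-W[1]))
E
```

```text
wing yaw -37.88281732927641 tool turn 0.90 rad -> expected -38.8
[ 569.9 -209.1] [78.4 19. ] dx,dy from jaw start 0.6 -49.9
[ 556.2 -171.6] [79.  19.3] dx,dy from jaw start 0.2 -10.0
plate top mid [ 559.41207352 -186.37191833] dx,dy -1.6358138589969908 -24.963687843580416 102.98187367382667
```

```bash
python3 -c "
from station import r
print(r.sense()['t']); print(r.hand_in())"
```

```text
20.2
the job is handed in; nothing more can be done
None
```

I took the drawplate from the rack, stood it on the vice bed between the jaws, and turned the knob about 0.90 rad clockwise. I then let go, moved the arm clear and handed in at 20.2 s; no verdict is reported.

- **Clamping:** the pad touch showed at about 0.71–0.72 rad, so the knob stopped about 0.18–0.19 rad past it. That is roughly 12 N by the pad's stated stiffness. The final torque reading implied about 12 N, the noisier wrist moment about 14 N; both lie within the 7–18 N band.
- **Position:** the last pictures show the plate upright by eye and about 2 mm off centre along the gap. The moving jaw had travelled 10.0 mm, which matches 0.90 rad. The wings stood about 1° from where the tool left them, so the grip did not slip.
- **Other objects:** I felt no contact with the shield, and the bystanders look unmoved in the top view. I did not measure their positions.
- **Disagreement:** early on the two camera views differed by about 5 mm on the jaw position. I settled it by comparing plate and jaws directly just above the gap, and moved the plate 1.8 mm before lowering it.
- **Set-down force:** putting the plate on the bed briefly read about 20 N of wrist force. I eased that off before releasing.

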